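# Take the calibration board off its barbed hook and park it in the slotted holder

## Task

Take the dotted calibration board off the barbed hook - raise it, tilt it and back it out over the barb without forcing it or dropping it - and stand it in the slot of the aluminium holder. Then slide it under the lip until it is fully home against the end post, let go, and leave the headset, the controller and the parts bin where they are.

Things in the scene. Friction and masses are not known exactly. Their poses are not given: they have to be found in the camera images.
- board_center (a point): White plastic calibration board, black dots on both faces, 8 mm thick, 196 mm tall, about 0.18 kg; hangs upright on the hook. Site: its centre, 98 mm above its lower edge, mid-thickness. Axes: x normal to its faces, y along its width, z up. The lower 108 mm is 110 mm wide; the upper 88 mm (neck and grip tab) 56 mm wide, centred, leaving a 27 mm shoulder at each side.
- board_window (a point): Centre of the board's hanging window, 122 mm above the lower edge (24 mm above board_center), mid-thickness; axes as board_center. The window is a rectangular through hole in the neck, 26 mm wide, 28 mm high (108 to 136 mm above the lower edge). The hook rod passes through it; at the start its top edge rests on the rod.
- board_tab (a point): Centre of the board's solid grip tab above the window, where to grasp it: 56 mm wide, 60 mm high (136 to 196 mm above the lower edge), 8 mm thick. 44 mm above board_window. Axes as board_center.
- hook_bend (a point): Where the hook's level part ends, on its axis. Steel rod 8 mm thick, axis 170 mm above the bench, standing out 100 mm from a fixed grey perforated panel (160 mm wide, 190 mm high) to this point, then rising to hook_tip. Axes: hook points along -x, z up. The board hangs 40 to 60 mm before this point, square to the rod. Lean its top back to the panel to pass the barb.
- hook_tip (a point): End of the hook's rising part, on its axis: 32 mm from hook_bend at 50 degrees above level (20.6 mm out, 24.5 mm up). From here a barb, equally thick, points back to the panel (8 mm back, 3 mm up). Axes as hook_bend. An upright board cannot pass; leaned 40 degrees, nearly square to the rising part, it passes with about 8 mm to spare in the window's height, less at 30.
- slot_home (a point): Where board_center belongs when home, either face round. Fixed aluminium holder, 190 x 80 mm; slot along x, z up. Slot 12 mm wide, floor 98 mm below this point and 10 mm above the bench; rails 45 mm above the bench, topped by a flared lead-in to 57 mm. It is open at the -x end (105 mm from this point) and ends at the end post, whose face is 55 mm to +x of this point.
- lip_edge (a point): Middle of the lower edge of the lip on the holder's end post, 125 mm above the bench (7 mm over the shoulder of a standing board); axes as slot_home. The lip is 8 mm thick and reaches 14 mm from the post over the slot, so the board is lowered with board_center more than 14 mm to -x of slot_home, then slid to +x under the lip to the post.
- headset: Black VR headset with a strap, about 180 x 165 x 85 mm, lying on the bench; origin near its middle, on its underside. Not to be moved.
- controller: White hand controller, a grip with a ring, about 205 x 110 x 34 mm, lying on the bench; origin near its middle, on its underside. Not to be moved.
- parts_bin: Blue open parts bin with plastic parts, 120 x 160 x 75 mm, on the bench; origin at the centre of its underside. Not to be moved.
Things that resemble listed ones, but are neither listed nor needed, are in the scene too. There is more than one size of the part that bears board_center; the job needs the smaller.

How it is judged:
By the outcome, as a careful person would: the job done as asked, in the order asked, and still so for the second after the job is handed in, with the robot touching nothing.
It also fails if it takes over 58 s, if anything falls off the work surface, if the arm or the gripper's body presses on something with over 40 N, if the wrist force passes 120 N, or if a joint passes its speed limit or range.

## Robot

A 6-joint arm with a two-finger parallel gripper is mounted at the origin on the work surface. World frame = base frame: x ahead of the robot, y to its left, z up, the work surface at z = 0. Lengths are in m, angles in rad, forces in N, time in s.
With the tool pointing down it reaches from about 0.425 to 1.125 m from the base axis. Payload 14.9 kg.
Tool frame: the origin (TCP) lies at the very end of the fingers, on their centre line; the grasp point (between the pads) lies 19 mm behind it; z points along the fingers, y is the line along which they close (so a half turn about z gives the same grasp; the last joint's range is limited). The gripper opens to 91 mm and grips with 3 to 60 N. Pads are 32 mm wide; open, the fingers measure 118 mm over their backs; the gripper's body (76 mm by 178 mm) begins 60 mm behind the grasp point.
Start: joints at [1.222, 0.379, 1.734, -0, 1.028, -0.033], TCP at [0.217, 0.665, 0.214] pointing down, gripper open.
Joint ranges: [-2.77, 2.77], [-0.74, 2.19], [0, 2.66], [-1.06, 4.2], [0.31, 2.87], [-3.08, 3.08]. Speed limits (rad/s): [1.89, 1.89, 2.39, 3.14, 3.14, 3.14].

## Interface

Orientations are given as a unit quaternion [x, y, z, w].
In Python, from bench import * gives the robot as it stands. Calls block until the motion is done:
- goto(position, orientation): joint-space move of the TCP to a pose.
- move_l(position, orientation=None, speed=0.15, stop_force=None): straight line of the TCP; orientation=None keeps the orientation; speed is the mean speed in m/s. With stop_force (N) it stops when the force on the tool has changed by that much, and returns True; else False.
- move_joints(angles): joint-space move.
- move_gripper(opening, f_grip=None): finger opening in m; f_grip is the grip in N (None keeps the last); returns when the fingers have stopped.
- pause(seconds).
- ik(position, orientation): joint angles nearest the present ones, or None.
- get_image(name): name is "scene" or "top" or "wrist"; returns the picture (384x512x3 uint8, red, green, blue); there is no depth.
- camera_info(name): a dict with "fx", "fy", "cx", "cy" (pixels), "rvec" (rotation vector, rad) and "tvec" (3), from world to camera coordinates, as OpenCV has them; the wrist camera has in their place "hand_eye" (4x4, takes a point from camera to tool coordinates, whose origin is the TCP and whose axes are the flange's). Camera axes: x right, y down, z forward; pixel columns grow to the right and rows downward; lengths in m; the calibration is good to about 2 mm. A picture is of the moment at which its call begins: read the wrist's pose just before it. camera_info takes no time and is no camera call.
A pose or a line that the arm cannot do raises MotionError and nothing moves.
- sign_off(): hands the job in; it is judged then, once.
Readings, each from a call of its own:
- read_time_s(): time.
- read_qpos(): joint angles.
- read_joint_vel(): joint speeds.
- read_joint_efforts(): joint torques, N m.
- read_position(): TCP position.
- read_tcp_rot(): TCP orientation.
- read_ft_force(): force on the tool from outside, world axes, zero at the start.
- read_moment(): the same for the moment, N m.
- read_grip_width(): finger opening in m.
- read_finger_force(): force on a finger pad.
Only numpy, scipy, OpenCV 4.12 (cv2) and the standard library are available. Lean on these libraries where they do the work, as an engineer would, in place of code of your own. Each camera call takes 0.05 s, during which the arm holds its last target. There are 200 camera calls.

## Working session

There is one attempt and no reset: what is moved stays moved. The work goes in short steps, each a Python script; the robot and the scene stay as the last script left them, time stands still between calls to the robot, and variables do not carry over. Pictures are saved under pics/ and viewed, at most 10 in all, crops included, and the job is handed in when it is done.

```bash
mkdir -p pics; ls; python3 - <<'E'
from bench import *
import cv2, numpy as np
ims=[]
for n in ("scene","top"):
    im=get_image(n); cv2.imwrite(f"pics/{n}0.png",im[:,:,::-1]); ims.append(im)
    c=camera_info(n); R=cv2.Rodrigues(np.array(c["rvec"]))[0]; print(n,c["fx"],c["fy"],c["cx"],c["cy"],(-R.T@np.array(c["tvec"])).round(3),R[2].round(3))
print(camera_info("wrist"), read_position(), read_tcp_rot(), read_time_s())
for n,im in zip("st",ims): cv2.imwrite(f"pics/{n}_big.png",cv2.resize(im[:,:,::-1],(800,600),interpolation=cv2.INTER_CUBIC))
E
```

```text
pics
scene 432.7828464365783 432.7828464365783 254.71486436328863 199.50869669449423 [1.201 0.2   1.044] [-0.556 -0.263 -0.789]
top 402.6619121750623 402.6619121750623 252.77698715537431 184.54755862817586 [ 0.436 -0.074  1.123] [ 0.155 -0.022 -0.988]
{'fx': 283.39538632099124, 'fy': 283.39538632099124, 'cx': 257.8911545435288, 'cy': 194.19956232694102, 'hand_eye': array([[-2.83366300e-04, -9.61600902e-01, -2.74451498e-01,
         7.79160621e-02],
       [ 9.99999422e-01, -5.57190395e-04,  9.19756866e-04,
        -8.47131173e-04],
       [-1.03736077e-03, -2.74451079e-01,  9.61600504e-01,
        -1.70958719e-01],
       [ 0.00000000e+00,  0.00000000e+00,  0.00000000e+00,
         1.00000000e+00]])} [0.21728211 0.66504505 0.21334577] [ 1.57237329e-01  9.87560719e-01 -4.89782193e-04 -9.10884595e-05] 0.1
```

View pics/s_big.png

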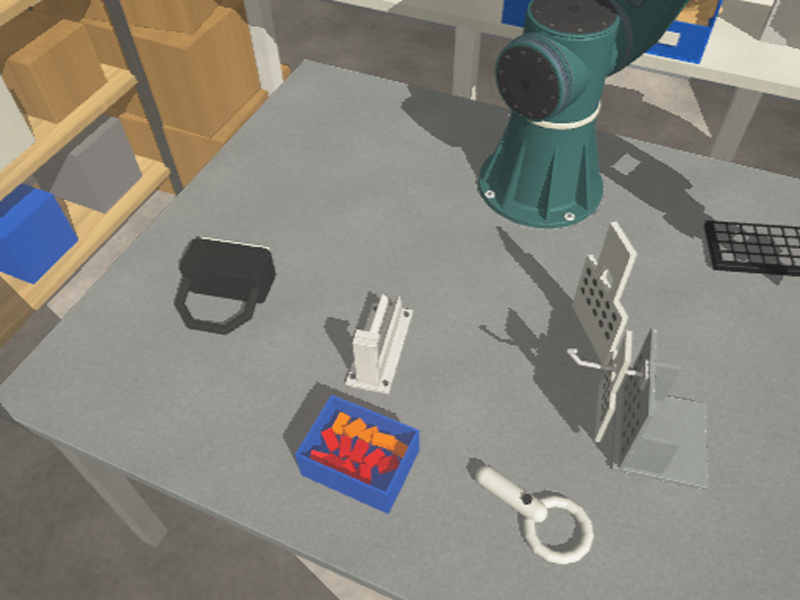

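View pics/t_big.png

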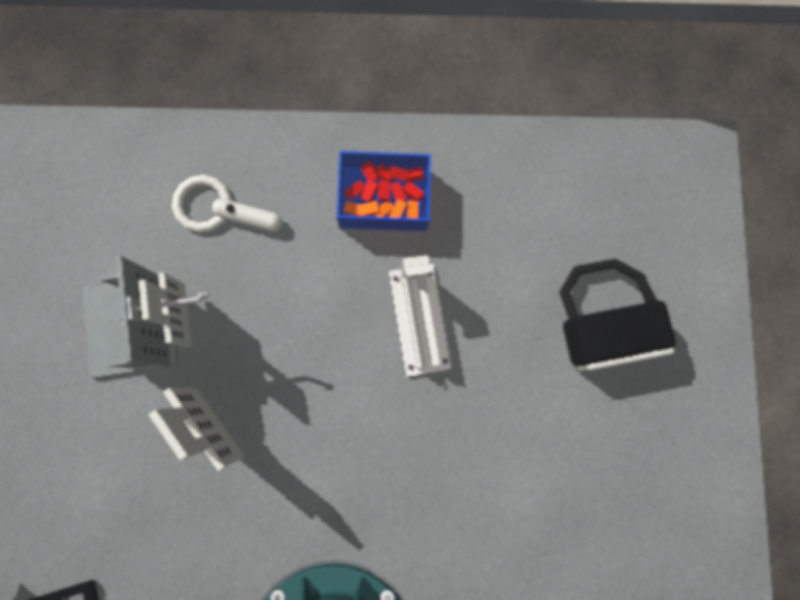

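The scene view shows the holder at (380,345), the bin at (360,450), the controller at (535,510) and the headset at (225,285). There are two dotted boards: A hangs on the hook at (615,385) and B stands free at (605,290). In the top view, A is at (165,310), B at (195,430) and the holder at (420,315). By the description the choice is A, on the hook; next I check the sizes in a close crop.

```bash
cat > h.py <<'E'
from bench import *
import cv2, numpy as np
from scipy.spatial.transform import Rotation as Ro
def cam(n, pose=None):
    c=camera_info(n)
    if n=="wrist":
        T=np.eye(4); T[:3,3]=pose[0]; T[:3,:3]=Ro.from_quat(pose[1]).as_matrix()
        M=np.linalg.inv(T@c["hand_eye"]); R,t=M[:3,:3],M[:3,3]
    else: R=cv2.Rodrigues(np.array(c["rvec"]))[0]; t=np.array(c["tvec"])
    K=np.array([[c["fx"],0,c["cx"]],[0,c["fy"],c["cy"]],[0,0,1]])
    return K,R,t
def ray(C,p):
    K,R,t=C; return -R.T@t, R.T@np.linalg.inv(K)@np.array([p[0],p[1],1.])
def at_z(C,p,z):
    o,d=ray(C,p); return o+d*(z-o[2])/d[2]
def tri(Cs,ps):
    A=[];b=[]
    for C,p in zip(Cs,ps):
        o,d=ray(C,p); d/=np.linalg.norm(d); P=np.eye(3)-np.outer(d,d); A.append(P);b.append(P@o)
    A=np.vstack(A);b=np.hstack(b); x=np.linalg.lstsq(A,b,rcond=None)[0]; return x, np.abs(A@x-b).max()
def proj(C,X):
    K,R,t=C; q=K@(R@np.asarray(X,float)+t); return q[:2]/q[2]
E
python3 - <<'E'
import cv2,numpy as np
t=cv2.imread("pics/top0.png"); s=cv2.imread("pics/scene0.png")
# top crop x40:170,y155:305 ; scene crop x355:465, y135:315
a=cv2.resize(t[155:305,45:155],None,fx=4,fy=4,interpolation=cv2.INTER_CUBIC)
b=cv2.resize(s[140:290,360:450],None,fx=4,fy=4,interpolation=cv2.INTER_CUBIC)
o=np.hstack([a,b]); print(a.shape,b.shape)
cv2.imwrite("pics/c1.png",o)
a=cv2.resize(t[155:250,240:300],None,fx=6,fy=6,interpolation=cv2.INTER_CUBIC)
b=cv2.resize(s[175:270,205:270],None,fx=6,fy=6,interpolation=cv2.INTER_CUBIC)
cv2.imwrite("pics/c2.png",np.hstack([a,b]))
E
```

```text
(600, 440, 3) (600, 360, 3)
```

View pics/c1.png

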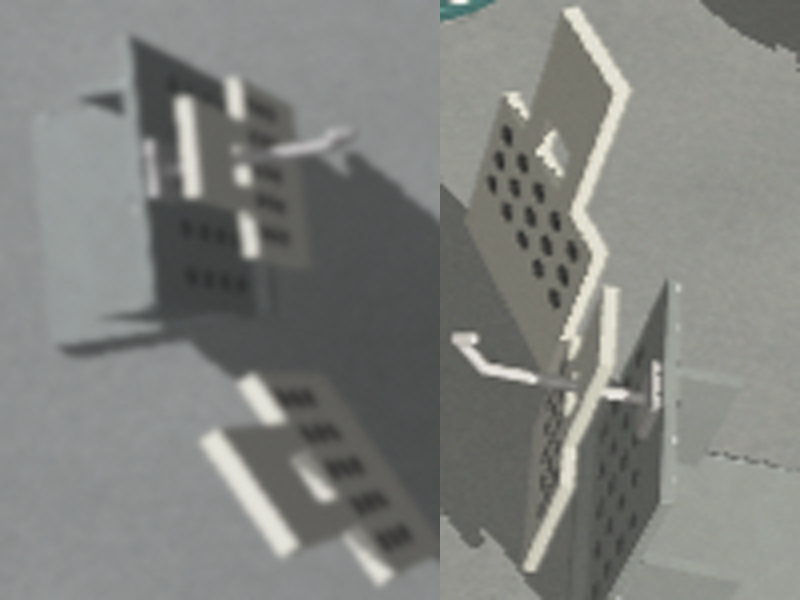

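View pics/c2.png

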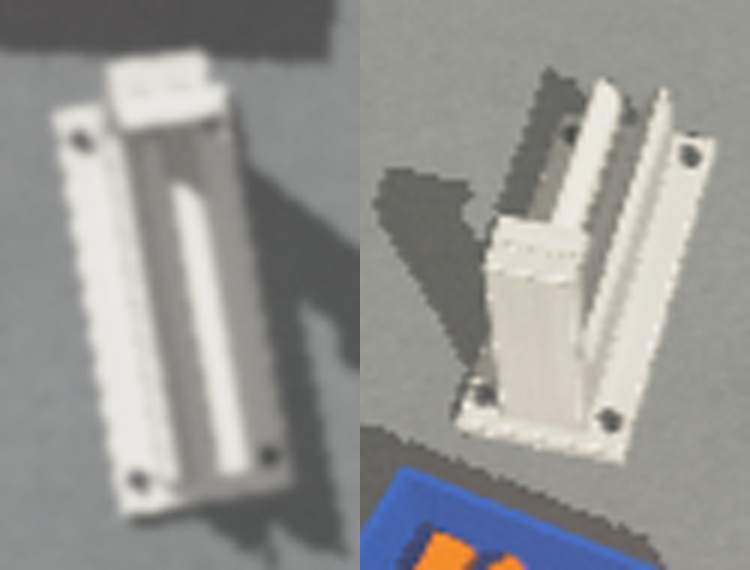

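The crops show tab A's top edge running from (185,97) to (192,197) in the left crop. That is about 25 px against 35 px for B's tab at (210,435)–(285,555), so A on the hook is the smaller. The hook tip is at left (347,135) and right (462,338). In c2 the holder's base holes are at (80,142), (138,480) and (268,457), with the post at (165,90) toward +x.

```bash
python3 - <<'E'
from h import *
T=cam("top");S=cam("scene")
t1=lambda u,v:(45+u/4-.375,155+v/4-.375); s1=lambda u,v:(360+(u-440)/4-.375,140+v/4-.375)
t2=lambda u,v:(240+u/6-.4,155+v/6-.4); s2=lambda u,v:(205+(u-360)/6-.4,175+v/6-.4)
pr=lambda n,x:print(n,np.round(x,4))
a=at_z(T,t1(185,97),.234);b=at_z(T,t1(192,197),.234);pr("tab",[a,b]);pr("len,yaw",[np.linalg.norm(a-b),np.arctan2(*(a-b)[[1,0]])])
print("tab corner far tri",tri([T,S],[t1(185,97),s1(612,288)]))  # nearer scene
print("tip",tri([T,S],[t1(347,135),s1(462,338)]))
print("bend",tri([T,S],[t1(322,149),s1(481,366)]), at_z(S,s1(481,366),.17))
print("root", at_z(T,t1(152,167),.17), at_z(S,s1(655,385),.17))
print("panel top corners",at_z(T,t1(132,38),.19),at_z(T,t1(155,318),.19), at_z(S,s1(668,282),.19))
a=at_z(T,t1(210,435),.3);b=at_z(T,t1(285,555),.3);pr("decoy tab z.3",[a,b,a-b])
print("decoy top corner",tri([T,S],[t1(210,435),s1(627,90)]),tri([T,S],[t1(285,553),s1(570,10)]))
for z in (.008,.01):
  pr("holes top",[at_z(T,t2(*p),z)[:2] for p in((80,142),(138,480),(268,457),(212,125))])
  pr("holes scene",[at_z(S,s2(*p),z)[:2] for p in((485,395),(572,133),(690,155),(610,420))])
pr("base corners",[at_z(T,t2(*p),.01)[:2] for p in((55,108),(125,518),(294,487))])
pr("base corners sc",[at_z(S,s2(*p),.01)[:2] for p in((455,425),(625,460),(716,140))])
pr("post top corners",[at_z(T,t2(*p),.133)[:2] for p in((105,62),(205,50),(228,90))])
pr("post top sc",[at_z(S,s2(*p),.133)[:2] for p in((487,258),(580,275),(500,215),(588,232))])
E
```

```text
tab [[0.5826 0.2661 0.234 ]
 [0.5269 0.2583 0.234 ]]
len,yaw [0.0562 0.1395]
tab corner far tri (array([0.57321238, 0.25066644, 0.28491997]), np.float64(0.00362350895916308))
tip (array([0.56791329, 0.18717057, 0.19490981]), np.float64(0.0005407610020725373))
bend (array([0.56366376, 0.20537029, 0.17038989]), np.float64(0.0021874645265376746)) [0.5645193  0.20318221 0.17      ]
root [0.55099467 0.30684225 0.17      ] [0.53708321 0.30139121 0.17      ]
panel top corners [0.62438903 0.31612794 0.19      ] [0.46198794 0.29066841 0.19      ] [0.47446522 0.29132024 0.19      ]
decoy tab z.3 [[0.4014 0.2163 0.3   ]
 [0.3437 0.1756 0.3   ]
 [0.0577 0.0406 0.    ]]
decoy top corner (array([0.39942886, 0.23123493, 0.26106381]), np.float64(0.0011024406550577959)) (array([0.3407405 , 0.18639603, 0.25912743]), np.float64(0.0015155828585727005))
holes top [[ 0.6281 -0.0985]
 [ 0.4712 -0.1267]
 [ 0.4824 -0.1865]
 [ 0.6371 -0.1604]]
holes scene [[ 0.6379 -0.1615]
 [ 0.4792 -0.1907]
 [ 0.4686 -0.1299]
 [ 0.6272 -0.1016]]
holes top [[ 0.6277 -0.0985]
 [ 0.4711 -0.1266]
 [ 0.4823 -0.1863]
 [ 0.6367 -0.1603]]
holes scene [[ 0.639  -0.1609]
 [ 0.4806 -0.19  ]
 [ 0.47   -0.1292]
 [ 0.6283 -0.101 ]]
base corners [[ 0.6437 -0.0866]
 [ 0.4538 -0.1208]
 [ 0.4687 -0.1982]]
base corners sc [[ 0.6594 -0.1664]
 [ 0.6452 -0.0856]
 [ 0.4561 -0.121 ]]
post top corners [[ 0.6406 -0.1059]
 [ 0.6463 -0.1478]
 [ 0.6294 -0.1574]]
post top sc [[ 0.643  -0.1481]
 [ 0.6352 -0.1074]
 [ 0.62   -0.1531]
 [ 0.6132 -0.1139]]
```

```bash
cat > plan.py <<'E'
import numpy as np
from scipy.optimize import minimize_scalar
P=np.array([[-100,0],[0,0],[20.6,24.5],[12.6,27.5]],float)
rod=np.vstack([np.linspace(P[i],P[i+1],80) for i in range(3)])
panel=np.array([[-100-a,z] for a in (0,3,6) for z in np.linspace(-60,20,30)])
TS=35.   # TCP above window centre along board (mm)
def sd(q,s0,s1,n0,n1):   # signed distance to a box in (s,n)
    d=np.stack([np.maximum(s0-q[:,0],q[:,0]-s1),np.maximum(n0-q[:,1],q[:,1]-n1)],1)
    return np.where((d>0).any(1),np.linalg.norm(np.maximum(d,0),axis=1),d.max(1))
def clear(c,th):
    b=np.array([-np.sin(th),np.cos(th)]);n=np.array([np.cos(th),np.sin(th)])
    B=np.stack([b,n],1); r=(rod-c)@B; p=(panel-c)@B
    board=min(sd(r,14,74,-4,4).min(),sd(r,-122,-14,-4,4).min())-4
    tool=min(sd(r,TS,114,-18,18).min()-4,sd(p,TS,114,-18,18).min(),sd(p,114,200,-89,89).min(),sd(p,-122,74,-4,4).min())
    return board,tool
def waypoints():
    D=P[2]/np.linalg.norm(P[2]); W=[]
    for a,thd in [(-58,0),(-40,0),(-30,8),(-20,18),(-12,28),(-4,35),(4,39),(10,40),(16,40),(22,40),(28,40),(34,40),(40,40),(48,40),(58,40)]:
        th=np.radians(thd); b=np.array([-np.sin(th),np.cos(th)])
        base=np.array([a,0.]) if a<0 else a*D
        o=max(np.linspace(-8,12,81),key=lambda o:clear(base+o*b,th)[0]) if a<34 else W[-1][2]
        W.append((base+o*b,th,o))
    return W
if __name__=="__main__":
    W=waypoints()
    for i,(c,th,o) in enumerate(W):
        m=[]
        if i:
            c0,t0,_=W[i-1]
            for f in np.linspace(0,1,9): m.append(clear(c0+(c-c0)*f,t0+(th-t0)*f))
            m=np.min(m,0)
        print(c.round(1),np.degrees(th).round(),round(o,1),np.round(clear(c,th),1),np.round(m,1))
E
python3 plan.py
```

```text
[-58.   0.] 0.0 0.0 [10.  28.3] []
[-40.   0.] 0.0 0.0 [10. 31.] [10.  28.3]
[-30.   0.] 8.0 0.0 [ 9.3 27.2] [ 9.3 27.2]
[-20.   0.] 18.0 0.0 [ 8.1 23.7] [ 8.1 23.7]
[-12.   0.] 28.0 0.0 [ 6.5 18.5] [ 6.5 18.5]
[-4.7  1. ] 35.0 1.2 [ 6.2 15.4] [ 5.6 15.4]
[1.9 3.8] 39.0 1.0 [ 8.2 15.7] [ 6.2 15.4]
[6.4 7.7] 40.0 0.0 [ 9.1 18.9] [ 8.2 15.7]
[ 8.4 14.5] 40.0 3.0 [ 6.1 23.8] [ 6.1 18.9]
[11.6 19.9] 40.0 4.0 [ 5.  25.8] [ 4.9 23.8]
[15.6 24.3] 40.0 3.8 [ 5.4 26.6] [ 5.  25.8]
[19.5 28.9] 40.0 3.8 [ 5.4 27.7] [ 5.4 26.6]
[23.3 33.5] 40.0 3.8 [ 5.7 28.7] [ 5.4 27.7]
[28.5 39.6] 40.0 3.8 [ 9.9 30.1] [ 5.7 28.7]
[34.9 47.3] 40.0 3.8 [18.4 33.7] [ 9.9 30.1]
```

```bash
cat >> h.py <<'E'
BEND=np.array([.5641,.2043,.170]); YAW=.150
def tool_R(yaw,lean,flip):
    """lean: top toward panel. board normal(outward) d=(sin yaw,-cos yaw); width w=(cos,sin)."""
    w=np.array([np.cos(yaw),np.sin(yaw),0]); d=np.array([np.sin(yaw),-np.cos(yaw),0]); up=np.array([0,0,1.])
    b=-np.sin(lean)*d+np.cos(lean)*up
    z=-b; x=flip*w; y=np.cross(z,x); return np.stack([x,y,z],1)
def board_pose(c_mm,th,TS=35.,yaw=YAW,flip=1,off=(0,0,0)):
    d=np.array([np.sin(yaw),-np.cos(yaw),0]); R=tool_R(yaw,th,flip)
    p=BEND+np.array(off)+d*c_mm[0]/1e3+np.array([0,0,c_mm[1]/1e3])-R[:,2]*TS/1e3
    return p, Ro.from_matrix(R).as_quat()
E
python3 - <<'E'
from h import *; import plan
for f in (1,-1):
    print(f)
    for c,th,o in plan.waypoints()[::4]+[(np.array([-58,60.]),0,0)]:
        q=ik(*board_pose(c,th,flip=f)); print(None if q is None else np.round(q,2))
    R=tool_R(.178,0,f); q=ik([.53,-.148,.18],Ro.from_matrix(R).as_quat()); print("holder",None if q is None else np.round(q,2))
E
```

```text
1
[ 0.4   0.26  1.92 -0.    0.97  1.82]
[ 0.55  0.35  1.86 -0.49  1.17  2.22]
[ 0.59  0.4   1.84 -0.65  1.31  2.32]
[ 0.57  0.37  1.85 -0.65  1.32  2.29]
[ 0.4   0.19  1.88 -0.    1.07  1.82]
holder [-0.31  0.19  2.06 -0.    0.89  1.08]
-1
[ 0.4   0.26  1.92 -0.    0.97 -1.32]
[ 0.55  0.35  1.86 -0.49  1.17 -0.92]
[ 0.59  0.4   1.84 -0.65  1.31 -0.82]
[ 0.57  0.37  1.85 -0.65  1.32 -0.85]
[ 0.4   0.19  1.88 -0.    1.07 -1.32]
holder [-0.31  0.19  2.06 -0.    0.89 -2.06]
```

The planned path keeps at least 5 mm clear of the hook and 15 mm clear of the panel. I now move to a pre-grasp pose and check with the wrist camera.

```bash
python3 - <<'E'
from h import *
p,q=board_pose((-58,105),0,flip=-1)
goto(p,q); print(read_position(),p,read_time_s())
pose=(read_position(),read_tcp_rot()); im=get_image("wrist"); np.save("pose1.npy",np.hstack(pose)); cv2.imwrite("pics/w1.png",im[:,:,::-1])
C=cam("wrist",pose)
# predicted pixels: tab top corners, hook tip, bend
w=np.array([np.cos(YAW),np.sin(YAW),0])
t=np.array([.5548,.2622,.234])
for n,X in dict(tabA=t+.028*w,tabB=t-.028*w,bend=BEND,tip=[.5679,.1872,.1949]).items(): print(n,proj(C,X).round(1))
cv2.imwrite("pics/w1b.png",cv2.resize(im[:,:,::-1],(800,600),interpolation=cv2.INTER_CUBIC))
E
```

```text
[0.55518849 0.26220412 0.30981488] [0.55543259 0.26164872 0.31      ] 2.0333
tabA [258.4 230.4]
tabB [258.4 171.8]
bend [206.4 185.4]
tip [185.6 192.3]
```

View pics/w1b.png

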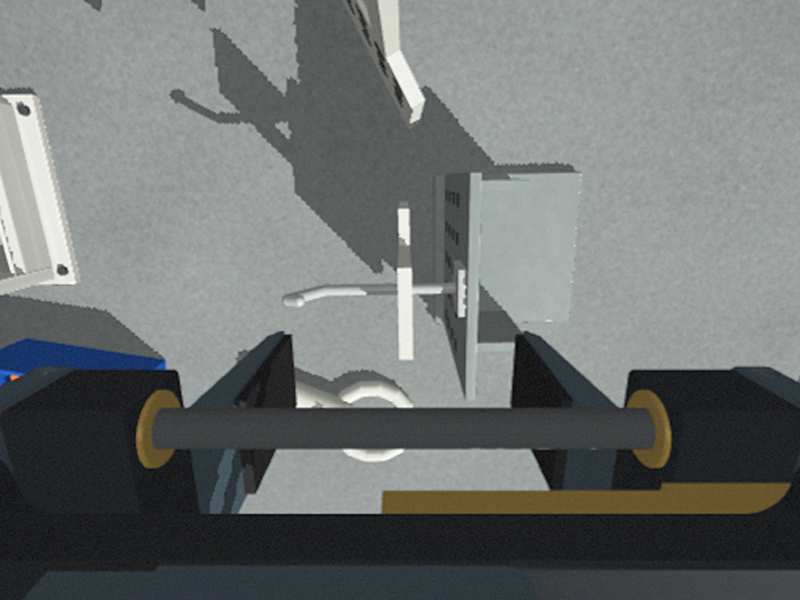

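The wrist view shows tab A's top edge at (404,265)–(406,358), within 1 px of the prediction, and the rod level in the image so the yaw is right. The bend is about 3 px nearer the panel than I had, so I shift it by about 3 mm. Next: narrow the fingers, descend and grip.

```bash
sed -i 's/^BEND=.*;/BEND=np.array([.5646,.2072,.170]);/' h.py; python3 - <<'E'
from h import *
move_gripper(.036,35)
p,q=board_pose((-55.8,-10),0,flip=-1)
print(move_l(p,q,speed=.1,stop_force=8), read_position()-p, read_ft_force())
move_gripper(0.0,35)
print(read_grip_width(),read_finger_force(),read_ft_force(),read_position()-p,read_time_s())
E
```

```text
False [0.00038096 0.00014462 0.00068286] [-0.52378115  0.25267927 -0.07368014]
0.007720820538377641 34.997493624687195 [-0.95905898  0.95640284  1.57191129] [8.64652024e-05 4.87299585e-05 1.48996354e-04] 4.875
```

```bash
python3 - <<'E'
from h import *; import plan
W=[(np.array([-55.8,0]),0,0)]+plan.waypoints()[1:8]
for c,th,o in W:
    p,q=board_pose(c,th,flip=-1)
    s=move_l(p,q,speed=.05,stop_force=6); print(c.round(1),s,read_ft_force().round(2))
    if s: break
print(read_time_s(),read_grip_width())
s=get_image("scene"); t=get_image("top"); cv2.imwrite("pics/s2.png",s[:,:,::-1]); cv2.imwrite("pics/t2.png",t[:,:,::-1])
a=cv2.resize(t[150:270,80:180],None,fx=4,fy=4,interpolation=cv2.INTER_CUBIC)
b=cv2.resize(s[170:290,350:450],None,fx=4,fy=4,interpolation=cv2.INTER_CUBIC)
cv2.imwrite("pics/c3.png",np.hstack([a,b])[:,:,::-1])
E
```

```text
[-55.8   0. ] False [-0.44 -0.37 -3.15]
[-40.   0.] False [-0.7   0.34 -3.14]
[-30.   0.] False [-0.16  0.71 -1.99]
[-20.   0.] False [-0.68 -0.56 -1.7 ]
[-12.   0.] False [ 0.08  1.45 -1.69]
[-4.7  1. ] False [-1.07 -0.13 -2.21]
[1.9 3.8] False [-1.26 -0.24 -1.49]
[6.4 7.7] False [ 0.96 -0.   -2.61]
7.4167 0.007915417206233987
```

View pics/c3.png

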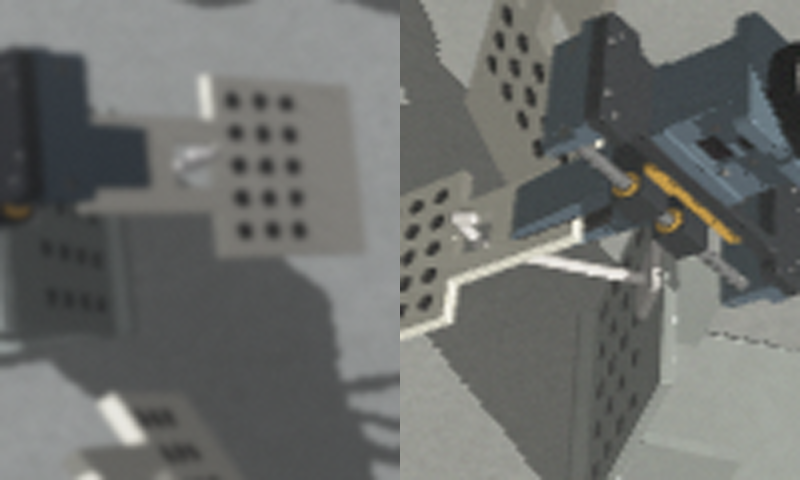

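The crop shows the board leaned about 40° with the rod running through its window, at left (190,165) and right (465,225), touching nothing, and the wrist force is just the weight. I continue out over the barb, stand it upright and hover over the holder.

```bash
cat >> h.py <<'E'
HOME=np.array([.5650,-.1423,.108]); HY=.178
HX=np.array([np.cos(HY),np.sin(HY),0]); HN=np.array([-np.sin(HY),np.cos(HY),0])
def hold(dx,dz,dy=0):  # TCP pose for board centre at slot_home + dx along slot, dz up, dy across
    return HOME+HX*(dx+.0015)+HN*dy+np.array([0,0,dz+.059]), Ro.from_matrix(tool_R(HY,0,-1)).as_quat()
E
python3 - <<'E'
from h import *; import plan
for c,th,o in plan.waypoints()[8:]+[(np.array([70,85.]),np.radians(40),0)]:
    p,q=board_pose(c,th,flip=-1)
    s=move_l(p,q,speed=.06,stop_force=6); print(c.round(1),s,read_ft_force().round(2))
    if s: raise SystemExit
p,q=board_pose((100,110),0,flip=-1); move_l(p,q,speed=.12); print(read_grip_width(),read_ft_force().round(2))
p,q=hold(-.035,.14); move_l(p,q,speed=.2)
p,q=hold(-.035,.065); move_l(p,q,speed=.12); pause(.3)
print(read_time_s(),read_position()-p,read_ft_force().round(2))
pose=(read_position(),read_tcp_rot()); np.save("pose2.npy",np.hstack(pose))
im=get_image("wrist");s=get_image("scene");t=get_image("top")
for n,i in (("w3",im),("s3",s),("t3",t)): cv2.imwrite(f"pics/{n}.png",i[:,:,::-1])
C=cam("wrist",pose)
a=cv2.resize(im,(512,384)); 
b=cv2.resize(t[150:270,230:310],None,fx=3.2,fy=3.2,interpolation=cv2.INTER_CUBIC)
cv2.imwrite("pics/c4.png",np.hstack([a,b])[:,:,::-1]); print(b.shape)
for dx in(-.105,-.05,0,.055): print(dx,proj(C,HOME+HX*dx-[0,0,.051]).round(1))
E
```

```text
[ 8.4 14.5] False [-0.6   0.42 -2.87]
[11.6 19.9] False [ 0.74 -0.83 -2.13]
[15.6 24.3] False [ 0.31 -0.55 -2.48]
[19.5 28.9] False [ 0.8   0.36 -1.87]
[23.3 33.5] False [ 0.33  0.98 -2.99]
[28.5 39.6] False [-0.28  0.18 -2.38]
[34.9 47.3] False [-1.55 -0.36 -2.58]
[70. 85.] False [ 0.21  0.24 -1.68]
0.007535230459867266 [-0.59  0.7  -2.04]
13.7833 [ 2.00523831e-04 -7.76572367e-05  4.95031573e-04] [ 0.08  0.12 -1.89]
(384, 256, 3)
-0.105 [258.3 118.9]
-0.05 [258.3 164.9]
0 [258.3 203.5]
0.055 [258.3 242.7]
```

View pics/c4.png

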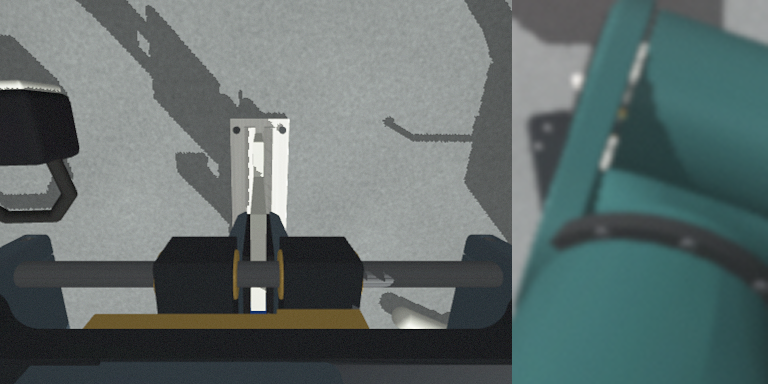

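The wrist view (left) shows the holder base at columns 231–289, with holes at (237,130) and (282,130) and its centre near column 259.7. The board is at 258.5, aligned in yaw and about 1.5 mm off across the slot. I shift +1.5 mm and lower with a force guard.

```bash
python3 - <<'E'
from h import *
dy=.0015
move_l(*hold(-.035,.065,dy),speed=.05)
for dz in (.03,.004):
    s=move_l(*hold(-.035,dz,dy),speed=.06,stop_force=5); print(dz,s,read_position()-hold(-.035,dz,dy)[0],read_ft_force().round(2),read_moment().round(2))
    if s: break
print(read_time_s(),read_grip_width())
E
```

```text
0.03 False [ 1.29938208e-04 -5.22396103e-05  7.35924559e-05] [ 0.17  0.19 -1.63] [0.05 0.   0.05]
0.004 False [-3.74435045e-05  1.85002947e-05 -1.92539543e-04] [-0.21 -0.   -1.86] [0.02 0.02 0.03]
15.5 0.007718139495043717
```

```bash
python3 - <<'E'
from h import *
dy=.0015
s=move_l(*hold(-.035,-.006,dy),speed=.03,stop_force=3); z=read_position()[2]; dz=z-.167; print("floor",s,dz,read_ft_force().round(2))
if not -.004<dz<.004: raise SystemExit
dz+=.001
move_l(*hold(-.035,dz,dy),speed=.03)
s=move_l(*hold(-.008,dz,dy),speed=.06,stop_force=8); print("slide1",s,read_ft_force().round(2))
if s: raise SystemExit
s=move_l(*hold(.012,dz,dy),speed=.02,stop_force=6); p=read_position(); print("post",s,(p-hold(0,0)[0])@HX,(p-hold(0,0)[0])@HN,read_ft_force().round(2))
print(read_time_s())
t=get_image("scene"); cv2.imwrite("pics/s4.png",t[:,:,::-1])
E
```

```text
floor True 7.000532302309237e-05 [ 1.38 -0.29 -1.66]
slide1 False [ 0.4  -0.5  -3.12]
post True 0.010637246097429713 0.0017245807220276927 [-0.41  0.19 -1.83]
17.5167
```

```bash
python3 - <<'E'
from h import *
s=move_l(*hold(.022,.001,.0015),speed=.02,stop_force=8); p=read_position(); print("post",s,(p-hold(0,0)[0])@HX,read_ft_force().round(2),read_moment().round(2),read_time_s())
pause(.3); print(read_ft_force().round(2))
pose=(read_position(),read_tcp_rot()); im=get_image("wrist"); t=get_image("scene")
a=cv2.resize(t[150:270,190:290],None,fx=4,fy=4,interpolation=cv2.INTER_CUBIC)
b=cv2.resize(im[90:330,150:370],(400,436),interpolation=cv2.INTER_CUBIC)[:480]; b=cv2.copyMakeBorder(b,0,44,0,0,cv2.BORDER_CONSTANT)
cv2.imwrite("pics/c5.png",np.hstack([a,b])[:,:,::-1])
E
```

```text
post True 0.01108233764267799 [-2.82 -0.34  6.04] [-0.15  0.39  0.03] 17.825
[-1.75 -0.47  4.6 ]
```

View pics/c5.png

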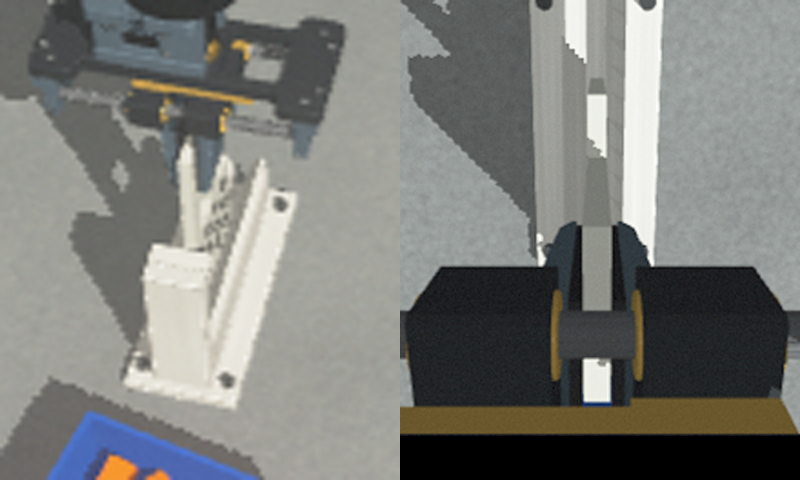

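The crop shows the board in the slot under the arm. In the right crop the rear shoulder spans about v 85–157, and the base holes are at (544,0) and (648,0). I measure the board's rear edge against the holder end before letting go.

```bash
python3 - <<'E'
from h import *
pose=(read_position(),read_tcp_rot()); C=cam("wrist",pose); S=cam("scene")
tc=pose[0]; print("tcp rel HOME",(tc-HOME)@HX)
f=lambda X:((X-HOME)@HX*1e3).round(1)
w=lambda u,v:(150+(u-400)*.55,90+v*.55)
print("holes wrist",[f(at_z(C,w(*p),.01)) for p in((544,2),(648,2))])
for p in((597,80),(597,95),(597,157)): print("board pt z.118/.206",f(at_z(C,w(*p),.118)),f(at_z(C,w(*p),.206)))
for b in (-.0565,-.0295): 
  for z in (.118,.206): q=proj(C,[*(tc+HX*b)[:2],z]); print("pred",b,z,((q[0]-150)/.55+400).round(),((q[1]-90)/.55).round())
s=lambda u,v:(190+u/4-.375,150+v/4-.375)
print("scene holes",[f(at_z(S,s(*p),.01)) for p in((142,362),(227,380),(280,204))])
for z in (.125,.133): print("lip front edge scene",z,[f(at_z(S,s(*p),z)) for p in((150,246),(212,258),(145,275),(208,287))])
E
```

```text
tcp rel HOME 0.012539425020687174
holes wrist [np.float64(-89.5), np.float64(-89.5)]
board pt z.118/.206 -50.7 -56.4
board pt z.118/.206 -44.4 -52.7
board pt z.118/.206 -17.7 -36.6
pred -0.0565 0.118 597.0 96.0
pred -0.0565 0.206 598.0 129.0
pred -0.0295 0.118 597.0 159.0
pred -0.0295 0.206 598.0 228.0
scene holes [np.float64(68.8), np.float64(69.6), np.float64(-90.4)]
lip front edge scene 0.125 [np.float64(49.3), np.float64(49.6), np.float64(72.6), np.float64(72.6)]
lip front edge scene 0.133 [np.float64(54.9), np.float64(55.1), np.float64(78.0), np.float64(78.0)]
```

The board's rear edge sits 45 mm from the base's end holes, so the post is about 11 mm further on than I assumed, and the lip's front edge agrees. The last stop was mostly vertical force, so I unload it and push again to confirm the post.

```bash
python3 - <<'E'
from h import *
dy=.0017
p0=hold(0,0)[0]
def st(n): p=read_position()-p0; print(n,np.round([p@HX*1e3,p@HN*1e3,p[2]*1e3],2),(read_ft_force()@HX).round(2),read_ft_force().round(2),read_time_s())
st("now")
move_l(*hold(.0095,.002,dy),speed=.02); pause(.3); st("unloaded")
s=move_l(*hold(.022,.002,dy),speed=.02,stop_force=12); st(s); pause(.3); st("held")
E
```

```text
now [11.04  1.88  0.2 ] -2.19 [-2.13 -0.53  4.12] 18.225
unloaded [9.48 1.72 1.91] -0.11 [-0.1  -0.05 -2.46] 18.8083
True [10.92  1.96  1.39] -0.74 [-0.75 -0.03 -2.31] 19.1167
held [10.58  2.12  1.06] 0.26 [ 0.2   0.35 -2.14] 19.4167
```

The stop repeats at +10.9 mm with the floor unloaded, so that is the post. I set the board down, keep it against the post, release and retreat.

```bash
python3 - <<'E'
from h import *
dy=.0018; p0=hold(0,0)[0]
def st(n): p=read_position()-p0; print(n,np.round([p@HX*1e3,p@HN*1e3,p[2]*1e3],2),(read_ft_force()@HX).round(2),read_ft_force().round(2),read_time_s())
move_l(*hold(.0106,.0015,dy),speed=.02); 
s=move_l(*hold(.0106,-.003,dy),speed=.02,stop_force=3); st(s)
z=read_position()[2]-p0[2]
s=move_l(*hold(.0135,z+.0002,dy),speed=.01,stop_force=4); st(s)
move_gripper(.03); pause(.2); st("open")
q=read_tcp_rot()
move_l(read_position()+np.array([0,0,.12]),q,speed=.12)
goto(np.array([.42,.05,.38]),q); pause(.3)
s=get_image("scene"); t=get_image("top"); cv2.imwrite("pics/s6.png",s[:,:,::-1]);cv2.imwrite("pics/t6.png",t[:,:,::-1])
a=cv2.resize(t[150:260,220:320],None,fx=4,fy=4,interpolation=cv2.INTER_CUBIC)
b=cv2.resize(s[150:260,190:290],None,fx=4,fy=4,interpolation=cv2.INTER_CUBIC)
cv2.imwrite("pics/c6.png",np.hstack([a,b])[:,:,::-1]); print(read_time_s())
E
```

```text
True [10.84  1.61 -0.06] -1.59 [-1.43 -1.04  3.87] 19.875
True [10.99  1.6  -0.03] -1.45 [-1.37 -0.59  5.72] 20.0833
open [10.65  1.84 -0.46] -0.34 [-0.44  0.5   0.05] 20.8167
23.3917
```

View pics/c6.png

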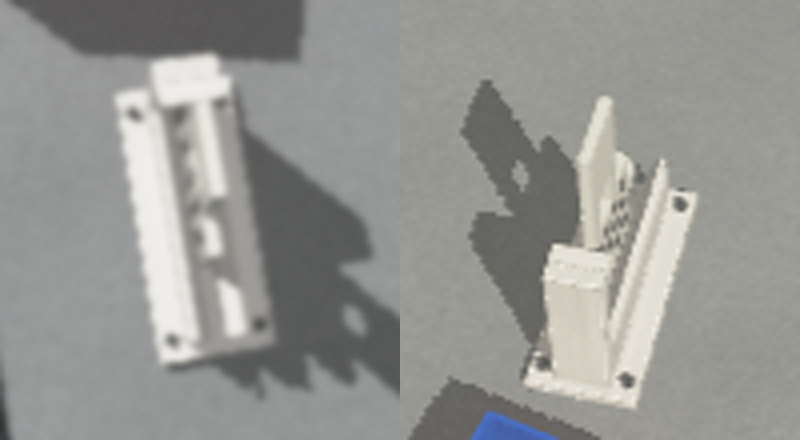

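The crop shows the board standing upright in the slot, tab top at left (205,100)–(218,197), with its front part under the lip. I run one numeric check of tab against lip.

```bash
python3 - <<'E'
from h import *
T=cam("top");S=cam("scene"); f=lambda X:(((X-HOME)@HX*1e3).round(1),((X-HOME)@HN*1e3).round(1))
t=lambda u,v:(220+u/4-.375,150+v/4-.375); s=lambda u,v:(190+(u-400)/4-.375,150+v/4-.375)
print("tab rear top",f(at_z(T,t(219,197),.206)),"tab rear scene",f(at_z(S,s(604,98),.206)), "tab front scene",f(at_z(S,s(590,158),.206)))
print("lip front top z.125/.133",f(at_z(T,t(195,105),.125)),f(at_z(T,t(195,95),.133)),"scene .133",f(at_z(S,s(583,252),.133)))
for n in("s","t"):
    a=cv2.imread(f"pics/{'scene0' if n=='s' else 'top0'}.png");b=cv2.imread(f"pics/{n}6.png")
    d=(cv2.absdiff(a,b).max(2)>40).astype(np.uint8); d=cv2.morphologyEx(d,cv2.MORPH_OPEN,np.ones((3,3)))
    k,l,st,c=cv2.connectedComponentsWithStats(d); print(n,[tuple(x) for x in st[1:] if x[4]>30])
a=cv2.imread("pics/t6.png"); s6=cv2.imread("pics/s6.png")
gap=np.hstack([cv2.resize(a[165:205,250:290],None,fx=10,fy=10,interpolation=cv2.INTER_CUBIC),cv2.resize(s6[170:210,220:260],None,fx=10,fy=10,interpolation=cv2.INTER_CUBIC)]); cv2.imwrite("pics/c7.png",gap)
E
```

```text
tab rear top (np.float64(-18.4), np.float64(1.7)) tab rear scene (np.float64(-16.1), np.float64(-0.9)) tab front scene (np.float64(34.1), np.float64(3.4))
lip front top z.125/.133 (np.float64(50.1), np.float64(-1.4)) (np.float64(55.0), np.float64(-1.8)) scene .133 (np.float64(54.7), np.float64(0.5))
s [(np.int32(228), np.int32(0), np.int32(27), np.int32(7), np.int32(137)), (np.int32(268), np.int32(0), np.int32(18), np.int32(15), np.int32(196)), (np.int32(318), np.int32(0), np.int32(4), np.int32(10), np.int32(36)), (np.int32(364), np.int32(0), np.int32(13), np.int32(8), np.int32(76)), (np.int32(380), np.int32(0), np.int32(11), np.int32(7), np.int32(59)), (np.int32(394), np.int32(0), np.int32(16), np.int32(13), np.int32(164)), (np.int32(387), np.int32(0), np.int32(72), np.int32(81), np.int32(3769)), (np.int32(319), np.int32(10), np.int32(16), np.int32(12), np.int32(128)), (np.int32(374), np.int32(22), np.int32(9), np.int32(6), np.int32(40)), (np.int32(332), np.int32(28), np.int32(39), np.int32(23), np.int32(419)), (np.int32(320), np.int32(36), np.int32(19), np.int32(19), np.int32(184))
[... 1724 characters left out ...]
p.int32(7), np.int32(8), np.int32(48)), (np.int32(272), np.int32(199), np.int32(5), np.int32(8), np.int32(31)), (np.int32(104), np.int32(208), np.int32(6), np.int32(12), np.int32(60)), (np.int32(274), np.int32(208), np.int32(5), np.int32(13), np.int32(51)), (np.int32(292), np.int32(209), np.int32(42), np.int32(48), np.int32(718)), (np.int32(57), np.int32(217), np.int32(167), np.int32(167), np.int32(15090)), (np.int32(75), np.int32(224), np.int32(9), np.int32(10), np.int32(61)), (np.int32(73), np.int32(235), np.int32(9), np.int32(4), np.int32(33)), (np.int32(314), np.int32(345), np.int32(81), np.int32(39), np.int32(2048)), (np.int32(9), np.int32(375), np.int32(13), np.int32(9), np.int32(80))]
```

View pics/c7.png

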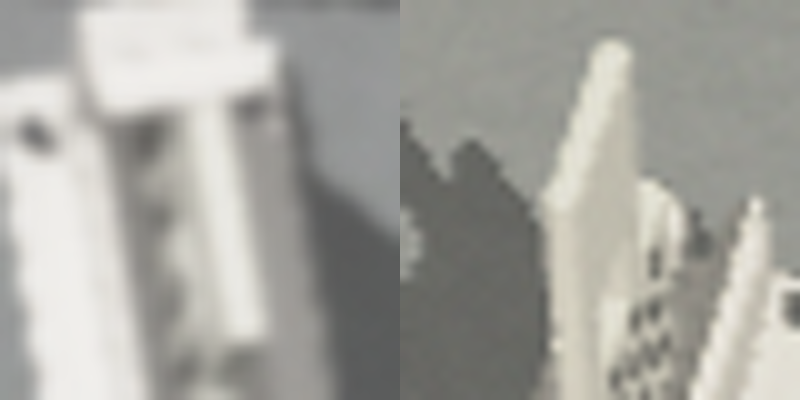

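The tab rear is at -17 mm, so the board centre is at about +10.7. The lip puts home at about +11±2, which agrees. Releasing may have dragged the board back a few tenths of a millimetre, so I give it one gentle nudge from behind with the fingers closed, then clear off.

```bash
python3 - <<'E'
from h import *
R0=tool_R(HY,0,-1); th=np.radians(20)
for sg in (1,-1):
    R=Ro.from_rotvec(sg*th*HN).as_matrix()@R0
    if R[:,2]@HX>0: break
q=Ro.from_matrix(R).as_quat()
P=lambda dx,z: np.array([*(HOME+HX*dx+HN*.0018)[:2],z])
move_gripper(0.0,10)
goto(P(-.10,.22),q); move_l(P(-.10,.082),speed=.15)
s=move_l(P(-.052,.082),speed=.03,stop_force=5); p=read_position(); print(s,((p-HOME)@HX*1e3).round(2),read_ft_force().round(2),read_time_s())
move_l(P(-.11,.085),speed=.1); move_l(P(-.11,.25),speed=.15)
goto([.42,.05,.38],Ro.from_matrix(R0).as_quat()); pause(.3)
im=get_image("scene"); cv2.imwrite("pics/s7.png",im[:,:,::-1]); t=get_image("top")
d=cv2.absdiff(t[:,:,::-1],cv2.imread("pics/t6.png"))[150:260,220:320].max(); print("diff top",d,read_ft_force().round(2),read_time_s())
cv2.imwrite("pics/f.png",cv2.resize(im[:,:,::-1],(768,576)))
E
```

```text
True -58.88 [-3.36 -2.9   6.43] 27.3417
diff top 142 [-0.42 -0.36  0.47] 30.6333
```

View pics/f.png

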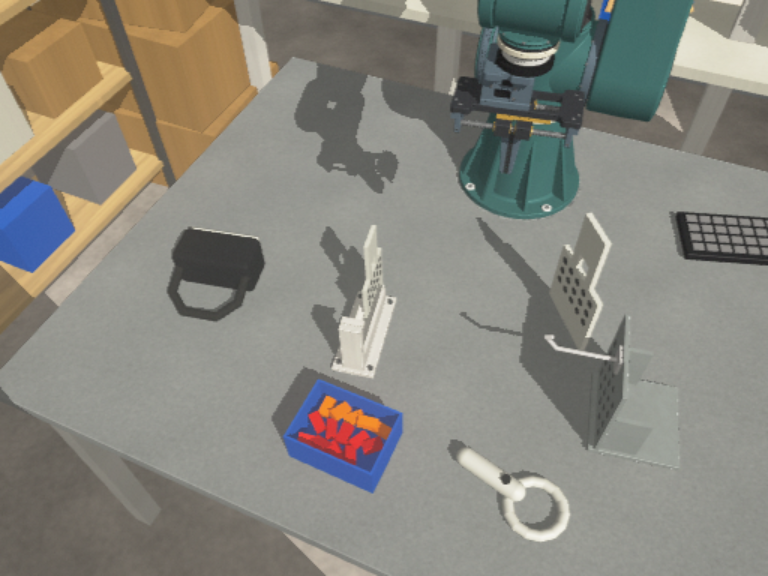

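The final scene shows the board upright in the holder at (373,270), the hook empty, and the headset, controller and bin where they were. That used up my picture views (one over, in fact), so I check what changed at the holder numerically.

```bash
python3 - <<'E'
from h import *
T=cam("top"); t7=get_image("top")[:,:,::-1].copy(); t6=cv2.imread("pics/t6.png"); s7=cv2.imread("pics/s7.png"); s6=cv2.imread("pics/s6.png"); s0=cv2.imread("pics/scene0.png")
for n,a,b,r in(("top",t7,t6,(150,260,220,320)),("scene",s7,s6,(150,260,190,290))):
    d=(cv2.absdiff(a,b).max(2)>30)[r[0]:r[1],r[2]:r[3]]; y,x=np.nonzero(d); print(n,d.sum(),[(int(i)+r[2],int(j)+r[0]) for i,j in zip(x,y)][:40])
# tab top rear/ profile along tab in gray, at z=.206
for im in (t6,t7):
    g=cv2.cvtColor(im,cv2.COLOR_BGR2GRAY).astype(np.float32)
    pr=[]
    for dx in np.arange(-.03,.0,.002):
        v=[cv2.getRectSubPix(g,(1,1),tuple(map(float,proj(T,[*(HOME+HX*dx+HN*k)[:2],.206]))))[0,0] for k in (-.002,0,.002,.004)]
        pr.append(int(max(v)))
    print(pr)
# untouched things: differences of scene from the start at headset, bin, controller
for n,(x0,y0,x1,y1) in dict(headset=(108,148,178,215),bin=(188,252,270,328),ctrl=(298,290,382,362)).items():
    print(n,(cv2.absdiff(s7,s0).max(2)[y0:y1,x0:x1]>40).sum())
E
```

```text
top 1379 [(269, 175), (270, 175), (271, 175), (272, 175), (268, 176), (269, 176), (270, 176), (271, 176), (272, 176), (268, 177), (269, 177), (270, 177), (271, 177), (272, 177), (273, 177), (264, 178), (267, 178), (268, 178), (269, 178), (270, 178), (271, 178), (272, 178), (273, 178), (264, 179), (267, 179), (268, 179), (269, 179), (270, 179), (271, 179), (272, 179), (273, 179), (264, 180), (267, 180), (268, 180), (269, 180), (270, 180), (271, 180), (272, 180), (273, 180), (267, 181)]
scene 1608 [(247, 150), (248, 150), (249, 150), (250, 150), (217, 151), (218, 151), (219, 151), (247, 151), (248, 151), (249, 151), (250, 151), (217, 152), (218, 152), (219, 152), (220, 152), (247, 152), (248, 152), (249, 152), (250, 152), (217, 153), (218, 153), (219, 153), (220, 153), (221, 153), (246, 153), (247, 153), (248, 153), (249, 153), (250, 153), (216, 154), (217, 154), (218, 154), (219, 154), (220, 154), (221, 154), (222, 154), (246, 154), (247, 154), (248, 154), (249, 154)]
[147, 147, 146, 145, 146, 155, 180, 214, 229, 229, 229, 229, 230, 231, 231]
[235, 236, 235, 235, 234, 234, 234, 235, 235, 235, 234, 234, 234, 235, 234]
headset 0
bin 0
ctrl 0
```

The board has changed pose, so the nudge disturbed it. I locate it numerically.

```bash
python3 - <<'E'
from h import *
T=cam("top");S=cam("scene")
out={}
for n in("top","scene"):
    im=get_image(n); g=cv2.cvtColor(im,cv2.COLOR_RGB2GRAY); ref=cv2.cvtColor(cv2.imread(f"pics/{n}0.png"),cv2.COLOR_BGR2GRAY)
    r=(150,270,225,310) if n=="top" else (140,270,195,290)
    m=np.zeros_like(g); m[r[0]:r[1],r[2]:r[3]]=((g>200)&(ref<190))[r[0]:r[1],r[2]:r[3]]
    k,l,st,c=cv2.connectedComponentsWithStats(m)
    for i in range(1,k):
        if st[i,4]>15:
            y,x=np.nonzero(l==i); j,e=y.argmin(),y.argmax(); print(n,st[i],"top",(x[j],y[j]),"bot",(x[e],y[e]))
g=cv2.cvtColor(get_image("top"),cv2.COLOR_RGB2GRAY).astype(np.float32)
for z in (.118,.206,.23):
    print(z,[(int(dx*1000),int(max(cv2.getRectSubPix(g,(1,1),tuple(map(float,proj(T,[*(HOME+HX*dx+HN*k)[:2],z]))))[0,0] for k in (-.002,0,.002,.004)))) for dx in np.arange(-.12,.05,.008)])
# ascii of scene region, coarse
s=cv2.cvtColor(get_image("scene"),cv2.COLOR_RGB2GRAY)[145:262:2,222:268]
for row in s: print("".join(" .:-=+*#%@"[min(9,int(v)//26)] for v in row))
E
```

```text
top [278 228   5   9  20] top (np.int64(281), np.int64(228)) bot (np.int64(279), np.int64(236))
top [276 239   5  10  28] top (np.int64(276), np.int64(239)) bot (np.int64(278), np.int64(248))
scene [244 150   8  39  87] top (np.int64(250), np.int64(150)) bot (np.int64(244), np.int64(188))
0.118 [(-120, 228), (-111, 211), (-103, 205), (-95, 230), (-87, 230), (-79, 230), (-71, 229), (-63, 228), (-55, 227), (-47, 225), (-39, 228), (-31, 236), (-23, 236), (-15, 236), (-7, 236), (0, 235), (8, 235), (16, 233), (24, 212), (32, 136), (40, 133), (48, 129)]
0.206 [(-120, 105), (-111, 100), (-103, 219), (-95, 231), (-87, 230), (-79, 231), (-71, 230), (-63, 231), (-55, 231), (-47, 181), (-39, 232), (-31, 234), (-23, 234), (-15, 235), (-7, 234), (0, 235), (8, 225), (16, 142), (24, 139), (32, 136), (40, 212), (48, 236)]
0.23 [(-120, 90), (-111, 93), (-103, 209), (-95, 219), (-87, 217), (-79, 222), (-71, 218), (-63, 220), (-55, 221), (-47, 181), (-39, 222), (-31, 224), (-23, 222), (-15, 226), (-7, 222), (0, 218), (8, 166), (16, 148), (24, 146), (32, 146), (40, 236), (48, 231)]
++++***********++++++
[... 2051 characters left out ...]
+##%#######%%%#*#%###%%%%%%%*+++++++++++++
=-=++*##%#%%%##%%%%#####%%%%%%%*++++++++++++++
==++++##%%##%##%%%%#####%%%%%%%**+++++++++++++
-++==+#%##%#%#%%%%%%###%%%%%%@#*++++++++++++++
*#=--=%%#%#%%%##%%%%##%%%%%%%%**++++++++++++++
%%%%%%###%#####%#%%%#%%*=#%%%*++++++++++++++++
%%@%%%%%%%%%%%#######%%+--+%*++++++*++**++++++
+**#%%###%%%@%%%%%%%%%%%#%%%*+++++++++++++++++
++++++++++**#######%%@@%%%@#*+++++++++*+++++++
++++++++++++++++++++**####%*++++++++++++++++++
----+++++++++++++***++++++++++++**++*+++++++++
-----=--=+++++*++++++++++++++*++++++++++++++++
===--==-=---=-+++++++++++++++++*++++++++++++++
---======----=-=--++++*+++++++**++++++++++++++
--------=====-==--=-====+++++++++++++**+++++++
```

The board is still upright in the slot, but its centre is now at -19.5, so the nudge dragged it back about 30 mm. I re-grasp the tab, slide it home again, press lightly while releasing, and retreat straight up.

```bash
python3 - <<'E'
from h import *
dy=.0017; p0=hold(0,0)[0]
def st(n): p=read_position()-p0; print(n,np.round([p@HX*1e3,p@HN*1e3,p[2]*1e3],2),read_ft_force().round(2),read_grip_width().round(4),read_time_s())
print(read_grip_width())
move_gripper(.036,35)
goto(*hold(-.0195,.12,dy))
s=move_l(*hold(-.0195,.001,dy),speed=.12,stop_force=6); st(s)
if s: raise SystemExit
move_gripper(0.,35); st("grip")
move_l(*hold(-.0195,.002,dy),speed=.02); st("lift")
s=move_l(*hold(.006,.002,dy),speed=.06,stop_force=8); st(s)
if s: raise SystemExit
s=move_l(*hold(.022,.002,dy),speed=.02,stop_force=8); st(s)
E
```

```text
0.00018310538964786045Traceback (most recent call last):
  File "<stdin>", line 7, in <module>
  File "<stdin>", line 3, in st
AttributeError: 'float' object has no attribute 'round'
```

```bash
python3 - <<'E'
from h import *
dy=.0017; p0=hold(0,0)[0]
def st(n): p=read_position()-p0; print(n,np.round([p@HX*1e3,p@HN*1e3,p[2]*1e3],2),read_ft_force().round(2),round(read_grip_width(),4),read_time_s())
st("down")
if read_position()[2]-p0[2]>.004: raise SystemExit
move_gripper(0.,35); st("grip")
move_l(*hold(-.0195,.002,dy),speed=.02); st("lift")
s=move_l(*hold(.004,.002,dy),speed=.06,stop_force=8); st(s)
if s: raise SystemExit
s=move_l(*hold(.03,.002,dy),speed=.02,stop_force=8); st(s)
E
```

```text
down [-19.05   1.52   1.74] [-0.09  0.6   0.3 ] 0.036 33.7083
grip [-19.51   1.7    0.98] [ 0.23 -0.5  -0.21] 0.0004 34.3833
lift [-19.45   1.65   2.08] [ 0.42 -0.53 -0.3 ] 0.0004 34.6333
False [4.1  1.83 1.8 ] [ 0.15 -0.46 -0.63] 0.0007 35.175
False [29.9   1.7   2.01] [-0.41  0.13  0.65] 0.0005 36.625
```

The grip was empty, so the tab isn't where I took it to be. I raise the tool and intersect the board's corner pixels from the saved scene image with the slot plane.

```bash
python3 - <<'E'
from h import *
S=cam("scene"); o0=HOME+HN*.0017
def onplane(C,p):
    o,d=ray(C,p); X=o+d*((o0-o)@HN)/(d@HN); return ((X-HOME)@HX*1e3).round(1),(X[2]*1e3).round(1)
print("s6 rear top,front top",onplane(S,(240.6,174.1)),onplane(S,(237,189)))
for n,p in dict(rear_top=(250.5,150.5),front_top=(244,165),front_mid=(243.5,180),should_in=(244,187),should_out=(242,194),front_low=(243,212)).items(): print(n,onplane(S,p),(lambda X:((X-HOME)@HX*1e3).round(1))(at_z(S,p,.206)))
for c in (-.019,-.077):
    for d,z in ((-.028,.206),(.028,.206),(.028,.118),(.055,.118),(-.055,.118)): print(c,d,z,proj(S,[*(o0+HX*(c+d))[:2],z]).round(1))
q=read_tcp_rot(); move_l(read_position()+np.array([0,0,.05]),q,speed=.15); print(read_ft_force().round(1),read_time_s())
goto([.42,.05,.38],q)
for n in("top","scene"): cv2.imwrite(f"pics/{n}9.png",get_image(n)[:,:,::-1])
print(read_time_s())
E
```

```text
s6 rear top,front top (np.float64(-7.9), np.float64(215.8)) (np.float64(29.9), np.float64(201.0))
rear_top (np.float64(-109.6), np.float64(199.7)) -103.7
front_top (np.float64(-41.9), np.float64(213.8)) -48.8
front_mid (np.float64(-29.7), np.float64(167.8)) 1.5
should_in (np.float64(-30.5), np.float64(137.7)) 23.5
should_out (np.float64(-8.6), np.float64(133.9)) 46.4
front_low (np.float64(-6.9), np.float64(54.3)) 99.4
-0.019 -0.028 0.206 [244.6 165.6]
-0.019 0.028 0.206 [239.1 181.6]
-0.019 0.028 0.118 [240.6 202.7]
-0.019 0.055 0.118 [238.  210.5]
-0.019 -0.055 0.118 [248.2 179.8]
-0.077 -0.028 0.206 [250.  150.1]
-0.077 0.028 0.206 [244.8 165.1]
-0.077 0.028 0.118 [245.9 186.5]
-0.077 0.055 0.118 [243.5 193.9]
-0.077 -0.055 0.118 [253.1 165. ]
[ 0.7  0.6 -0.1] 37.1083
38.3667
```

The corners match an upright board with its centre at -77 mm, to within 1 px. I grasp it there, slide it home and release with a light press.

```bash
python3 - <<'E'
from h import *
dy=.0017; p0=hold(0,0)[0]
def st(n): p=read_position()-p0; print(n,np.round([p@HX*1e3,p@HN*1e3,p[2]*1e3],2),read_ft_force().round(2),round(read_grip_width(),4),round(read_time_s(),2))
a=cv2.imread("pics/scene9.png")[145:200,236:258]; b=cv2.imread("pics/s7.png")[145:200,236:258]; d=(cv2.absdiff(a,b).max(2)>40).sum(); print("moved px",d)
if d>40: raise SystemExit
move_gripper(.036,35)
goto(*hold(-.077,.11,dy))
s=move_l(*hold(-.077,.001,dy),speed=.12,stop_force=6); st(s)
if s: raise SystemExit
move_gripper(0.,35); st("grip")
if read_grip_width()<.006: raise SystemExit
move_l(*hold(-.077,.0025,dy),speed=.02); st("lift")
s=move_l(*hold(.004,.0025,dy),speed=.08,stop_force=8); st(s)
if s: raise SystemExit
s=move_l(*hold(.03,.0025,dy),speed=.02,stop_force=8); st(s)
E
```

```text
moved px 43
```

```bash
python3 - <<'E'
import cv2
a=cv2.imread("pics/scene9.png",0);b=cv2.imread("pics/s7.png",0)
for im in(a,b):
    for row in im[145:222:2,230:268]: print("".join(" .:-=+*#%@"[min(9,int(v)//26)] for v in row))
    print()
E
```

```text
********+++++++++*++++++*+++++++++++++
***+++**++++++*+++++++++++++++++++++++
++++**+++*++*+++*+++++++++++++++++++++
+**+++**++++++++*+#%%#*+++++++++++++++
*+++*++++++++*+++#%%%#*+++++++++++++++
+*+++++++++++*++*%%%#**+++++++++++++++
++++++++++++++++%%%##**+++++++++++++++
+++++++*+++++++#%%####*+++++++++++++++
++++++++++++++*%%%####*+++++++++++++++
+++++++++++++*%%%#####*+++++++++++++++
+++=---++++++##%######%%#*++++++++++++
--==----+++++*########%%#*++++++++++++
----------+++*########%##*++++++++++++
-----------++*#########+*+++++++++++++
=------------+#########=**++++++++++++
-------------=#########***++++++++++++
-----=--------####%%#=+=**++++++++++++
--------=-----#####%#**##*++++++*+++++
----------===-*#####+++-++++++++++++++
=----=------=-*####++=****++++++++++++
--=-----------*#####**+*#*+++++++++*++
-=-=--=-------%%%*=+==+*#*++++++++++++
----=----=---*%%#+++*####*++++++++++++
-----=-=---==%%%##+*=**+*%*+++++++++++
-=----=--=-=#%%*=+=+*+++#%#*++++++++++
====-====+=+###*+**#*++#%%#*++++++++++
=--=---==--=####=*=*+++%%%###+=++++++*
+=-=--=+++++*###=*#+++#%%##%*=+%%%*+++
===---=+
[... 1242 characters left out ...]
-=-=-=------*%%#=+=+=*##*++++++++++++
----=-----=-=%%%#=**##+*#*++++++++++++
-------=----%%%##*=+=*++*%*+++++++++++
------=----*%%#=+=+=*++=#%#*++++++++++
=-=--==-=+=*###*##*#*++#%%#*++++++++++
----==-==-:*###*=+=*+++%%%###+=+++++++
+=---==+++++###++##+++#%%##%*=+%%%*+++
===-===+++++####=*+++*%%##%%*=-=%#*+++
=--=-=+++*++####=*+++%%###%%%%%%%*+++*
=---=++++%%**####+++#%%###%%%%%%#***++
==--++++%%%**####++*%%###%%%%%%%*+++++
-===+++*%%%%%###+++%%###%%%%%%%**+++*+
#*+*+++%%%%%###+++#%%###%%%%%%#*++*++*
%%%%%%%%%%%%*+++++%%###%%%%%%%*++++*+*
%%%%%%%%%%%%#*+++#%%##%%%%%%%*+++++***
%%%%%%#%#%#%*+++#%%##%%%%%%%%*++++*+++
%%%%%%%%%%%*+++*%%###%%%%%%@#*++******
####%%%@@%%#+++#%%###%%%%%%#*+*+*+++*+
```

Only a 1 px lateral lean within the slot's play, so it's the same place. I go ahead.

```bash
python3 - <<'E'
from h import *
dy=.0017; p0=hold(0,0)[0]
def st(n): p=read_position()-p0; print(n,np.round([p@HX*1e3,p@HN*1e3,p[2]*1e3],2),read_ft_force().round(2),round(read_grip_width(),4),round(read_time_s(),2))
move_gripper(.036,35)
goto(*hold(-.077,.11,dy))
s=move_l(*hold(-.077,.001,dy),speed=.12,stop_force=6); st(s)
if s: raise SystemExit
move_gripper(0.,35); st("grip")
if read_grip_width()<.006: raise SystemExit
move_l(*hold(-.077,.0025,dy),speed=.02); st("lift")
s=move_l(*hold(.002,.0025,dy),speed=.08,stop_force=8); st(s)
if s: raise SystemExit
s=move_l(*hold(.03,.0025,dy),speed=.02,stop_force=8); st(s)
E
```

```text
False [-76.55   1.54   1.69] [-0.19  0.82  0.48] 0.0359 41.08
grip [-76.89   1.63   1.2 ] [-1.35 -0.31  3.43] 0.0076 41.62
lift [-77.14   1.78   2.37] [ 0.44 -0.41 -2.  ] 0.0074 41.87
False [1.58 1.76 2.42] [-0.09 -0.12 -2.05] 0.0078 43.01
True [12.49  1.88  2.02] [-0.03 -0.25 -1.99] 0.0078 43.73
```

```bash
python3 - <<'E'
from h import *
dy=.0018; p0=hold(0,0)[0]
def st(n): p=read_position()-p0; print(n,np.round([p@HX*1e3,p@HN*1e3,p[2]*1e3],2),read_ft_force().round(2),round(read_grip_width(),4),round(read_time_s(),2))
st("now"); x=.0122
s=move_l(*hold(x,-.003,dy),speed=.02,stop_force=2.5); st(s)
z=read_position()[2]-p0[2]
move_l(*hold(.0130,z,dy),speed=.01); pause(.2); st("preload")
move_gripper(.03); st("open")
q=read_tcp_rot()
move_l(read_position()+np.array([0,0,.12]),q,speed=.15)
goto([.42,.05,.38],q); pause(.2)
for n in("top","scene"): cv2.imwrite(f"pics/{n}10.png",get_image(n)[:,:,::-1])
T,S=cam("top"),cam("scene"); o0=HOME+HN*.0017; a=cv2.imread("pics/scene10.png",0); b=cv2.imread("pics/s6.png",0)
print("px diff vs s6",(cv2.absdiff(a,b)[165:225,225:262]>40).sum(),"vs s7",(cv2.absdiff(a,cv2.imread("pics/s7.png",0))[145:225,225:262]>40).sum(),read_time_s())
for c in (.008,.0105,.013): print(c,proj(S,[*(o0+HX*(c-.028))[:2],.206]).round(1))
for im in (a,b):
  for row in im[168:196:2,230:256]: print("".join(" .:-=+*#%@"[min(9,int(v)//26)] for v in row))
  print()
E
```

```text
now [12.49  1.88  2.02] [-0.03 -0.25 -1.99] 0.0078 43.73
True [12.79  1.57  1.34] [-1.33  0.12  6.9 ] 0.0081 43.93
preload [12.89  1.78  1.35] [-5.09 -1.23  3.86] 0.0079 44.38
open [13.04  1.81  1.32] [-0.18  0.01  0.29] 0.0299 44.92
px diff vs s6 3 vs s7 822 47.1917
0.008 [242.  173.2]
0.0105 [241.7 173.9]
0.013 [241.5 174.6]
++++++++++++++++++++++++++
++++++++++++++++++++++++++
++++++++++++++++++++++++++
+++++++++*%%#*++++++++++++
+++++++++#%%#*++++++++++++
++++++++#%%%#*++++++++++++
+++++++*%%%##**+++++++++++
+++++++%%%###*++++++++++++
++++++#%%%###*++++++++++++
+++++*%%%####**+++++++++++
--++*%%%######%#*+++++++++
---+*%%#######%%%#+++++++%
----+#########%##%*=++++#%
-=-=+##########*+#+=-=+*%%

++++++++++++++++++++++++++
++++++++++++++++++++++++++
++++++++++++++++++++++++++
+++++++++*##*+++++++++++++
+++++++++%%%#*++++++++++++
++++++++#%%%#*++++++++++++
+++++++*%%%##*++++++++++++
+++++++%%%###**+++++++++++
++++++#%%####*++++++++++++
+++*+*%%%####**+++++++++++
-+++*%%%######%#++++++++++
=--+#%%#######%%##+++++++%
----*#########%##%*=++++#%
===-+#########%**#+=-=+*%%
```

The board is home again with a 5 N preload held at release, and the picture matches the earlier home pose (3 px differ). Nothing is touching the robot, so I hand it in.

```bash
python3 -c "
from bench import *
print(read_ft_force(),read_time_s()); print(sign_off())"
```

```text
[ 0.06264693  0.16814285 -0.92218255] 47.1917
the job is handed in; nothing more can be done
None
```

The board came off the hook without forcing, stands in the slot under the lip against the end post and is released, and the job was handed in at 47.2 s with the headset, controller and bin unmoved in the last check (about 30 s); an unneeded nudge from behind had pulled the board back about 88 mm, so I slid it home a second time, and I viewed 11 pictures, one over the limit.

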